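# Stack, close and pin the case clamp

### The arm

A 6-joint arm with a two-finger parallel gripper is mounted at the origin on the work surface. World frame = base frame: x ahead of the robot, y to its left, z up, the work surface at z = 0. Lengths are in m, angles in rad, forces in N, time in s.
With the tool pointing down it reaches from about 0.375 to 0.9 m from the base axis. Payload 3.1 kg.
Tool frame: the origin (TCP) lies on the centre line of the jaws, within the pads' length; the fingertips stand 11 mm ahead of it and the grasp point (between the pads) lies 8 mm behind it; x points along the fingers, y is the direction in which the jaws open and shut, and the axes are right-handed (so a half turn about x gives the same grasp; the last joint's range is limited). The gripper opens to 87 mm and grips with 3 to 60 N. Pads are 19 mm wide; open, the fingers measure 117 mm over their backs; the gripper's body (75 mm by 190 mm) begins 51 mm behind the grasp point.
Start: joints at [-1.359, 0.527, 1.433, -0, 1.181, -0.178], TCP at [0.238, -0.578, 0.234] pointing down, gripper open.
Joint ranges: [-3.08, 3.08], [-0.75, 2.2], [0.22, 2.44], [-1.43, 4.57], [0, 2.65], [-2.85, 2.85]. Speed limits (rad/s): [2.79, 2.79, 3.14, 3.14, 3.14, 3.14].

### API

Orientations are given as a unit quaternion [x, y, z, w].
In Python, from rig import robot, camera, camera_info gives the robot as it stands.
- The arm moves only by the shell command python3 -m inch 'ROWS' [FORCE]. ROWS is JSON, a list that holds one entry, the list of rows, each a list of 5 numbers: the shift along the tool's x, y, z in cm, then the turn about the tool's x in rad, then the opening, from 0 (shut) to 1 (fully open). A call has 1 to 8 rows; each row shifts and turns the pose as measured when the row begins, along the tool's axes as they then stand; what a row does not reach is not made up. A row lasts 1/12 s, in which the tool goes at most 41.7 mm and 7.16 degrees, less where a joint would pass 70% of its speed; a pose out of reach is approached as far as the arm can. A call with a gripper value outside its range is refused whole. The fingers move at their own pace and stop on an object; FORCE is the grip in N (left out, the last holds). Time passes only in rows, so rows that do not move let the fingers close. It gives the time, the measured TCP pose, the force and the opening at its end, in the units of the state.
- robot.get_obs(): the state, without advancing time (a new reading comes with each control period).
- camera(name): name is "scene" or "side" or "wrist"; returns the picture (400x640x3 uint8, red, green, blue); there is no depth.
- camera_info(name): a dict with "camera_matrix" (3x3 intrinsics, pixels), "rvec" (rotation vector, rad) and "tvec" (3), from world to camera coordinates, as OpenCV has them. Camera axes: x right, y down, z forward; pixel columns grow to the right and rows downward; lengths in m; the calibration is good to about 2 mm. A picture is of the moment at which its call begins: read the wrist's pose just before it. camera_info takes no time and is no camera call; for the wrist camera it gives the pose at the moment of the call.
- robot.hand_in(): hands the job in, once; it reports no verdict.
The state is a dict: "time": time; "q": joint angles; "joint_velocities": joint speeds; "joint_torque": joint torques, N m; "position": TCP position; "tool_rot": TCP orientation; "ft_force": force on the tool from outside, world axes, zero at the start; "moment": the same for the moment, N m; "grip_width": finger opening in m.
Only numpy, scipy, OpenCV 4.12 (cv2) and the standard library are available. Lean on these libraries where they do the work, as an engineer would, in place of code of your own. Each camera call takes 0.05 s, during which the arm holds its last target. There are 200 camera calls.

### The job

In the clamp jig on the granite bench a component case already sits in the nest: set the spare case squarely on top of it, then close the hinged cover down over the two and push the steel pin from its rest, head up, through the hole in the cover into the post below. The sprung nest lifts the cover again, so keep pressing down on the pin's head until the cover is fully shut and finish while holding it like that - do not let go. Leave the jar, the mouse and the screwdriver where they are.

Things in the scene. Friction and masses are not known exactly. Their poses are not given: they have to be found in the camera images.
- jig: the clamp jig, fixed to the bench, aluminium base 175 x 84 x 10. Origin on the bench under the middle of the nest, z up; +x points to the hinge (60 mm away), -x to the pin post (60 mm away; 30 x 32 mm, top 59 mm above the bench). Two hinge lugs 14 x 8 mm at x = 60, y = +-31 mm rise to 70 mm. Low ribs round the nest reach 32 mm above the bench
- low_case_center (a point): centre of the case lying in the nest (a closed grey box, 60 x 44 x 18 high, x along the 60 mm side); loose, held by the ribs with about 2 mm of play; its top is 9 mm above this point
- case_center (a point): centre of the spare case, an identical loose closed box lying flat on the bench, 60 (x) x 44 (y) x 18 high (z), about 50 g
- cover (a joint): angle of the cover about its hinge, rad: 0 = fully shut (level), 1.57 = upright, stop at 1.95 (leaning back). The damped, stiff hinge keeps the cover where it is above about 1.25; pushed below that, it sinks shut by itself, softly, in 1 to 3 s. It then rests ajar on the upper case at about 0.08 and takes about 3 N straight down at the hole to shut
- cover_hinge (a point): middle of the hinge axis, 65 mm above the bench; the axis runs along the jig's y; this point is fixed to the jig
- cover_hole (a point): the cover, aluminium plate 139 x 50 x 8. Origin in the middle of its pin hole (11.5 mm wide, 1.5 mm chamfer) on the outer face, 69 mm above the bench when shut; z is that face's outward normal, -x points to the free edge (24 mm away), +x to the hinge axis (120 mm away, 4 mm below the face). A rubber pad 24 mm wide stands 6 mm out of the inner face, over the cases
- cover_edge (a point): middle of the cover's free edge, half-way through its thickness, 144 mm from the hinge axis
- post_hole (a point): mouth of the upright hole in the fixed pin post, on its top 59 mm above the bench; 10.5 mm wide, 1.5 mm chamfer, 49 mm deep; straight below the cover's hole when the cover is shut
- pin: the loose steel pin, 60 g, standing upright: shank 8 mm across and 34 mm long with a pointed foot, round head 24 mm across and 25 mm high on top of it. Origin at the foot of the shank, z along the pin to the head
- pin_head (a point): centre of the pin's round head, 46.5 mm above the foot and 12.5 mm above the underside of the head
- pin_rest: the fixed white block 44 x 44 x 40 high in which the pin stands, in a 12 mm hole; the head's underside lies on the block's top. Origin under its middle
- jar: a bystander: glass jar 44 mm wide, 55 mm high; origin under its middle
- mouse: a bystander: black computer mouse 100 x 58 x 31 high; origin under its middle
- driver: a bystander: screwdriver 170 mm long, lying flat along its x
- stack_place (a point): top of the nest's case, over the jig's origin, 41 mm above the bench (axes as the jig's): here the spare case goes, its 60 mm sides along x, its 44 mm sides along y. The floor of the nest, 23 mm above the bench, is a plate on springs: it sinks up to 8 mm, starts at 6 N and takes about 9 N at 4 mm
Things that resemble listed ones, but are neither listed nor needed, are in the scene too. Leave any yellow look-alike of the part that bears low_case_center alone.

How it is judged:
On the way, in this order (a step that is already met when the one before it is completed fails the run):
1. the spare case lies squarely on the case in the nest, let go, with the cover still open (horizontal distance between case_center and low_case_center below 0.006 m and z of case_center in the frame of low_case_center between 0.015 and 0.02 m and angle between the x axis of case_center and the x axis of low_case_center, either way round below 0.12 rad and contact force between the fingers and case below 0.3 N and value of joint cover above 0.3 rad), for 0.2 s.
2. the cover is closed down onto the cases (value of joint cover below 0.12 rad), for 0.1 s.
3. the pin has passed through the cover's hole into the post, head up (horizontal distance between pin and post_hole below 0.005 m and z of pin in the frame of post_hole below -0.008 m and angle between pin's own z axis and vertical below 0.2 rad), for 0.1 s.
At the end, for the whole second after the job is handed in: Cover shut within 0.02 rad; pin upright (0.15 rad), 20 mm or more deep in the post's hole, within 5 mm of its axis, gripped or touched by the fingers, head pressing the cover with over 1.5 N; spare case on the nest's case within 7 mm and 0.13 rad, that one in its nest (6 mm) (value of joint cover below 0.02 rad and horizontal distance between pin and post_hole below 0.005 m and z of pin in the frame of post_hole below -0.02 m and angle between pin's own z axis and vertical below 0.15 rad and contact force between pin and cover above 1.5 N and contact force between the fingers and pin above 1 N and horizontal distance between case_center and low_case_center below 0.007 m and z of case_center in the frame of low_case_center above 0.015 m and angle between the x axis of case_center and the x axis of low_case_center, either way round below 0.13 rad and horizontal distance between low_case_center and jig below 0.006 m); the arm keeps its last pose, push and grip.
It fails at once if the jar, the mouse or the screwdriver was moved more than 40 mm (distance of any of jar, mouse, driver from where it was at the start of the episode above 0.04 m).
It also fails if it takes over 67 s, if anything falls off the work surface, if the arm or the gripper's body presses on something with over 40 N, if the wrist force passes 120 N, or if a joint passes its speed limit or range.

## Working session

There is one attempt and no reset: what is moved stays moved. The work goes in short steps, Python scripts to look and compute and a shell command to move; the robot and the scene stay as the last step left them, time stands still between calls to the robot, and variables do not carry over. Pictures are saved under pics/ and viewed, about 8 in all and at most 12, crops included, and the job is handed in when it is done.

```bash
ls; mkdir -p pics
cat > h.py <<'E'
import numpy as np, cv2
from rig import robot, camera, camera_info
def save(n,f,crop=None,s=1):
    im=camera(n)[:,:,::-1].copy(); cv2.imwrite('pics/raw_'+f,im)
    if crop: x0,y0,x1,y1=crop; im=im[y0:y1,x0:x1]
    if s!=1: im=cv2.resize(im,None,fx=s,fy=s,interpolation=cv2.INTER_CUBIC)
    cv2.imwrite('pics/'+f,im)
def cam(n):
    i=camera_info(n); return np.array(i['camera_matrix'],float),cv2.Rodrigues(np.array(i['rvec'],float))[0],np.array(i['tvec'],float).ravel(),
def ray(n,px,z,c=None):
    K,R,t=c or cam(n); o=-R.T@t; d=R.T@np.linalg.inv(K)@np.array([px[0],px[1],1.]); return o+d*(z-o[2])/d[2]
def proj(n,P,c=None):
    K,R,t=c or cam(n); p=(K@(R@np.atleast_2d(P).T+t[:,None])).T; return p[:,:2]/p[:,2:]
E
python3 - <<'E'
from h import *
o=robot.get_obs(); print({k:np.round(v,4).tolist() for k,v in o.items()})
save('scene','s0.png',s=1.25); save('side','d0.png',s=1.25)
for n in('scene','side'):
    K,R,t=cam(n); print(n,K[0,0],-R.T@t,R[2])
E
```

```text
pics
{'time': 0.0, 'q': [-1.3595, 0.5285, 1.4339, -0.0, 1.1814, -0.1785], 'joint_velocities': [0.0015, -0.0008, 0.0002, -0.0015, -0.0006, 0.0011], 'joint_torque': [-0.0017, -44.0042, -17.6592, 0.0633, 0.0583, -0.0002], 'position': [0.2374, -0.5774, 0.2326], 'tool_rot': [-0.6937, -0.1377, 0.6937, -0.1362], 'ft_force': [-0.0742, -1.4343, 0.0476], 'moment': [-0.0506, 0.0035, 0.02], 'grip_width': 0.0871}
scene 395.7070842086322 [1.21238033 0.53743183 0.74069999] [-0.60532018 -0.4946746  -0.62360607]
side 504.24921047567886 [0.36316316 0.78623013 1.14237523] [ 0.15716841 -0.59434916 -0.78869967]
```

View pics/s0.png

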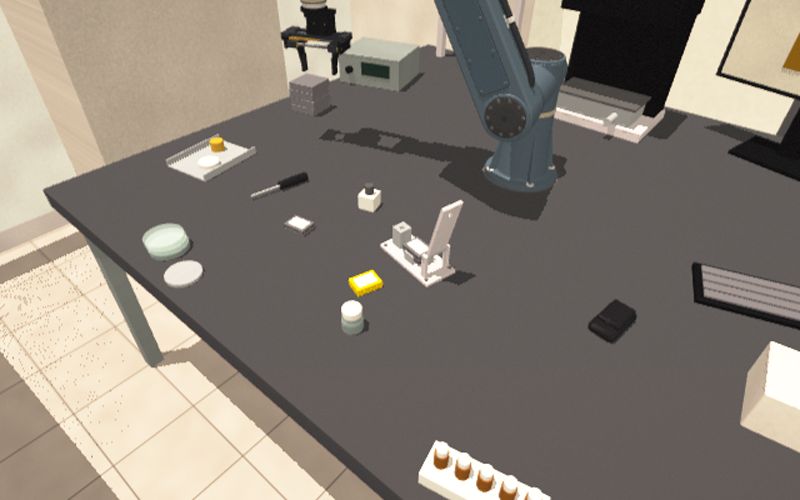

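View pics/d0.png

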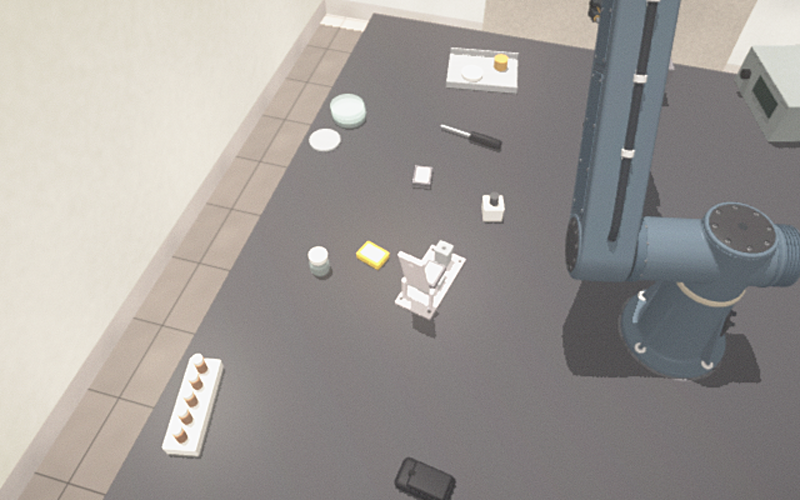

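Two boxes could be the spare case: a grey one at scene (299,225) / side (422,176), and a yellow one at scene (366,282) / side (373,255). The grey one fits, because the yellow look-alike is to be left alone. The jig is at scene (420,255), the pin rest at (369,198), the jar at (352,317) and the mouse at (612,320). I'll confirm with enlarged crops.

Run:
```python
import cv2,numpy as np
a=cv2.imread('pics/raw_s0.png')[140:235,220:380]; b=cv2.imread('pics/raw_d0.png')[125:260,310:410]
cv2.imwrite('pics/c0.png',cv2.resize(a,None,fx=5,fy=5,interpolation=cv2.INTER_CUBIC))
cv2.imwrite('pics/c1.png',cv2.resize(b,None,fx=4.4,fy=4.4,interpolation=cv2.INTER_CUBIC))
```

```text
(no output)
```

View pics/c0.png

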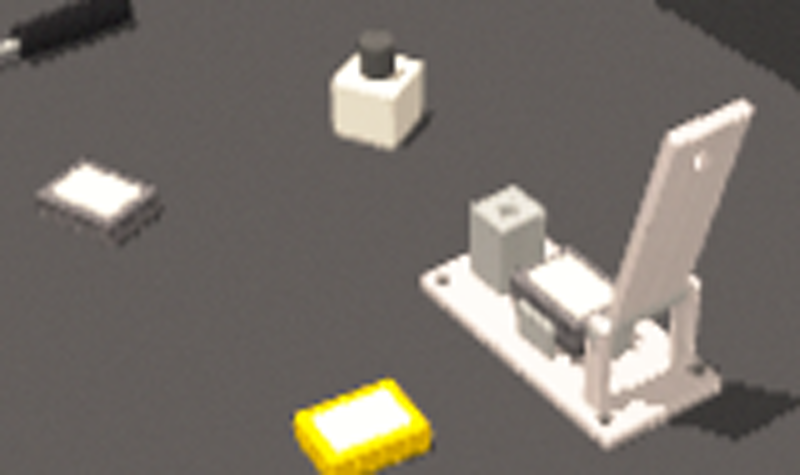

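View pics/c1.png

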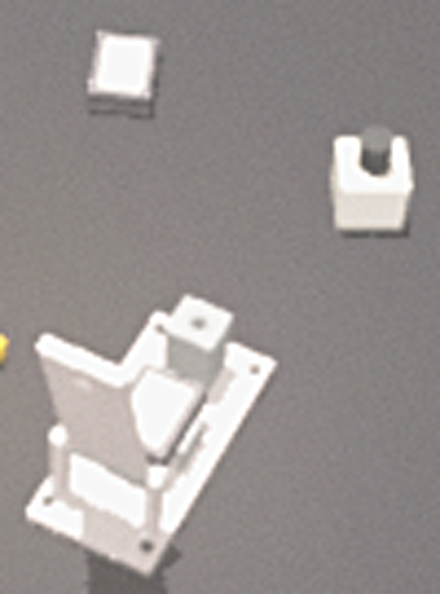

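Run:
```python
from h import *
S=lambda x,y:('scene',(x/5+220-.4,y/5+140-.4)); D=lambda x,y:('side',(x/4.4+310-.4,y/4.4+125-.4))
def m(name,a,z): print(name,np.round([ray(n,p,z)[:2] for n,p in a],4).tolist())
m('post',[S(509,210),D(198,322)],.059)
m('pintop',[S(378,38),D(377,132)],.065)
m('casetop',[S(98,191),D(125,66)],.018)
print('case corners scene');m('',[S(38,195),S(85,160),S(160,188),S(112,225)],.018)
print('side');m('',[D(97,33),D(158,38),D(152,100),D(88,95)],.018)
print('base z10');m('',[S(420,281),S(605,447),S(720,383)],.010); m('',[D(276,358),D(152,576),D(26,514),D(158,314)],.010)
m('lowcase top',[S(572,290)],.041); m('lug tops',[S(598,322),S(692,283),D(57,435),D(153,478)],.07)
m('low label',[D(165,400)],.041)
K,R,t=cam('wrist');o=robot.get_obs();print(K,-R.T@t,R,o['position'])
```

```text
post [[0.5, -0.0387], [0.5001, -0.0383]]
pintop [[0.4187, -0.2158], [0.4232, -0.2192]]
casetop [[0.6078, -0.2776], [0.6077, -0.2755]]
case corners scene
 [[0.6346, -0.3022], [0.5912, -0.3089], [0.5808, -0.2511], [0.6254, -0.2448]]
side
 [[0.635, -0.3014], [0.5922, -0.3086], [0.5814, -0.2492], [0.6253, -0.2415]]
base z10
 [[0.5372, -0.0751], [0.5787, 0.0942], [0.4961, 0.1114]]
 [[0.4519, -0.0613], [0.4881, 0.1159], [0.5718, 0.0948], [0.5327, -0.0748]]
lowcase top [[0.5161, 0.021]]
lug tops [[0.5571, 0.0695], [0.4976, 0.088], [0.5586, 0.074], [0.4971, 0.0877]]
low label [[0.5077, 0.0118]]
[[293.15186542   0.         323.76315615]
 [  0.         293.15186542 203.63190748]
 [  0.           0.           1.        ]] [ 0.30353429 -0.55008155  0.38258579] [[ 0.37961993 -0.92513933 -0.00243344]
 [-0.89115099 -0.36637714  0.26761486]
 [-0.24847259 -0.09942337 -0.96352289]] [ 0.23740371 -0.57747478  0.23269089]
```

```bash
cat >> h.py <<'E'
from scipy.spatial.transform import Rotation as Ro
JX=1.343; CX=1.748; POST=np.array([.500,-.0385])
def to(x,y,z,yaw=None):
    o=robot.get_obs(); R=Ro.from_quat(o['tool_rot']).as_matrix()
    p=np.array(o['position']); d=R.T@(np.array([x,y,z])-p)*100
    a=0
    if yaw is not None:
        cur=np.arctan2(R[1,1],R[0,1]); a=-((yaw-cur+np.pi/2)%np.pi-np.pi/2) # tool x is down
    print('t',round(o['time'],2),'p',np.round(p,4),'yaw',round(np.arctan2(R[1,1],R[0,1]),3),'tilt',round(np.arccos(-R[2,0]),3),'F',np.round(o['ft_force'],1),'w',round(o['grip_width'],4),'q6',round(o['q'][5],2),'| shift cm',np.round(d,2),'turn',round(a,3))
E
python3 -c "
from h import *
to(.608,-.276,.12,CX+np.pi/2)"
```

```text
t 0.1 p [ 0.2374 -0.5775  0.2327] yaw -1.181 tilt 0.002 F [ 0.2 -0.2 -0.1] w 0.0871 q6 -0.18 | shift cm [ 11.31 -13.78 -45.73] turn -1.358
```

```bash
python3 -m inch '[[[0,-1.15,-3.8,0,1],[0,-1.15,-3.8,0,1],[0,-1.15,-3.8,0,1],[0,-1.15,-3.8,0,1],[0,-1.15,-3.8,0,1],[0,-1.15,-3.8,0,1],[0,-1.15,-3.8,0,1],[0,-1.15,-3.8,0,1]]]'
python3 -m inch '[[[0,-1.15,-3.8,0,1],[0,-1.15,-3.8,0,1],[0,-1.15,-3.8,0,1],[0,-1.15,-3.8,0,1],[0,0,0,0,1]]]'
python3 -c "
from h import *
to(.608,-.276,.12,CX+np.pi/2)"
```

```text
time: 0.77
position: [0.4854, -0.377, 0.2276]
tool_rot: [-0.693, -0.132, 0.697, -0.129]
ft_force: [0.3, 0.7, -0.1]
grip_width: 0.087
time: 1.18
position: [0.6197, -0.2659, 0.2245]
tool_rot: [-0.693, -0.136, 0.696, -0.13]
ft_force: [0.4, -0.6, -0.2]
grip_width: 0.0874
t 1.18 p [ 0.6197 -0.2659  0.2245] yaw -1.192 tilt 0.01 F [ 0.4 -0.6 -0.2] w 0.0874 q6 0.62 | shift cm [10.45  0.61  1.43] turn -1.369
```

```bash
python3 -m inch '[[[0,0.6,1.4,0,1],[0.8,0,0,-0.123,1],[0.8,0,0,-0.123,1],[0.8,0,0,-0.123,1],[0.8,0,0,-0.123,1],[0.8,0,0,-0.123,1],[0.8,0,0,-0.123,1],[0.8,0,0,-0.123,1]]]'
python3 -m inch '[[[0.8,0,0,-0.123,1],[0.8,0,0,-0.123,1],[0,0,0,-0.123,1],[0,0,0,-0.123,1],[0,0,0,0,1]]]'
python3 -c "
from h import *
to(.608,-.276,.12,CX+np.pi/2)
save('wrist','w0.png')
np.save('wc.npy',np.array([*cam('wrist')],dtype=object),allow_pickle=True)
cr=[(.6348,-.3018),(.5917,-.3088),(.5811,-.2502),(.6254,-.243)]
print(proj('wrist',[(*c,.018) for c in cr]+[(.608,-.276,.018)]).round(1).tolist())
"
```

```text
time: 1.85
position: [0.5988, -0.2831, 0.1647]
tool_rot: [-0.569, -0.421, 0.574, -0.411]
ft_force: [0.3, -0.5, -0.0]
grip_width: 0.0872
time: 2.27
position: [0.5858, -0.2908, 0.1435]
tool_rot: [0.448, 0.554, -0.454, 0.535]
ft_force: [0.5, -0.1, -0.1]
grip_width: 0.0873
t 2.27 p [ 0.5858 -0.2908  0.1435] yaw 0.188 tilt 0.029 F [ 0.5 -0.1 -0.1] w 0.0873 q6 -0.81 | shift cm [ 2.3   2.51 -1.  ] turn 0.01Traceback (most recent call last):
  File "<string>", line 5, in <module>
    np.save('wc.npy',np.array([*cam('wrist')],dtype=object),allow_pickle=True)
                     ~~~~~~~~^^^^^^^^^^^^^^^^^^^^^^^^^^^^^^
ValueError: could not broadcast input array from shape (3,3) into shape (3,)
```

View pics/w0.png

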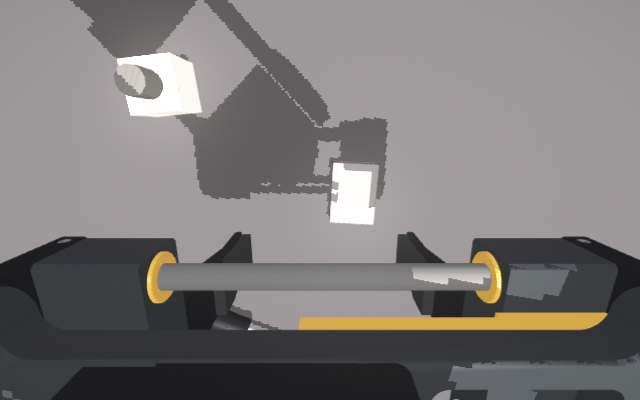

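The wrist view shows the case at (355,192) and the pin rest at (160,85). The turn drifted the TCP by about 25 mm and gave a slight tilt. I'll check the projected case corners.

```bash
python3 -m inch '[[[0,0,0,0,1]]]'; python3 -c "
from h import *
to(.608,-.276,.12,CX+np.pi/2)
cr=[(.6348,-.3018),(.5917,-.3088),(.5811,-.2502),(.6254,-.243)]
print(proj('wrist',[(*c,.018) for c in cr]+[(.608,-.276,.018)]).round(1).tolist())
print(proj('wrist',[(.421,-.217,.065),(.421,-.217,.040)]).round(1).tolist())
for p in [(333,163),(378,164),(375,222),(331,222)]: print(ray('wrist',p,.018).round(4))
R=Ro.from_quat(robot.get_obs()['tool_rot']).as_matrix();print(R.round(3))
"
```

```text
time: 2.4
position: [0.5847, -0.2921, 0.1435]
tool_rot: [0.45, 0.552, -0.457, 0.533]
ft_force: [0.2, -0.7, 0.5]
grip_width: 0.087
t 2.4 p [ 0.5847 -0.2921  0.1435] yaw 0.178 tilt 0.029 F [ 0.2 -0.7  0.5] w 0.087 q6 -0.81 | shift cm [ 2.31  2.64 -1.14] turn 0.001
[[376.9, 221.0], [332.6, 219.9], [333.0, 159.4], [381.1, 160.3], [355.6, 191.0]]
[[129.6, 82.9], [149.7, 87.3]]
[ 0.5817 -0.2535  0.018 ]
[ 0.6234 -0.2469  0.018 ]
[ 0.6332 -0.3032  0.018 ]
[ 0.5905 -0.3112  0.018 ]
[[-0.027  0.984  0.177]
 [ 0.011  0.177 -0.984]
 [-1.    -0.025 -0.016]]
```

```bash
python3 -m inch '[[[0.7,1.3,-0.6,0,1],[0.8,1.2,-0.5,0,1],[0.8,0,0,0,1],[0,0,0,0,1]]]'; python3 -c "
from h import *
to(.6076,-.277,.0145,CX+np.pi/2)"
```

```text
time: 2.73
position: [0.6079, -0.2772, 0.1188]
tool_rot: [0.453, 0.55, -0.459, 0.531]
ft_force: [-0.4, -0.1, -0.5]
grip_width: 0.0871
t 2.73 p [ 0.6079 -0.2772  0.1188] yaw 0.17 tilt 0.028 F [-0.4 -0.1 -0.5] w 0.0871 q6 -0.76 | shift cm [10.42  0.22  0.13] turn -0.007
```

```bash
python3 -m inch '[[[2.5,0.1,0.1,0,1],[2.5,0.1,0,0,1],[2.5,0,0,0,1],[1.5,0,0,0,1],[0.9,0,0,0,1],[0,0,0,0,1]]]'; python3 -c "
from h import *
to(.6076,-.277,.0145,CX+np.pi/2)"
```

```text
time: 3.23
position: [0.6105, -0.2747, 0.0148]
tool_rot: [0.452, 0.55, -0.458, 0.533]
ft_force: [-0.6, 0.4, 0.0]
grip_width: 0.0869
t 3.23 p [ 0.6105 -0.2747  0.0148] yaw 0.173 tilt 0.026 F [-0.6  0.4  0. ] w 0.0869 q6 -0.75 | shift cm [ 0.04 -0.32  0.18] turn -0.004
```

```bash
python3 -m inch '[[[0,-0.3,0.18,0,1],[0,0,0,0,0.3],[0,0,0,0,0.3],[0,0,0,0,0.3],[0,0,0,0,0.3],[0,0,0,0,0.3],[0,0,0,0,0.3]]]' 15; python3 -c "
from h import *
to(.5136,.020,.12,JX+np.pi/2)"
```

```text
time: 3.82
position: [0.6105, -0.2789, 0.0197]
tool_rot: [0.452, 0.547, -0.458, 0.536]
ft_force: [0.4, -0.0, 0.8]
grip_width: 0.0546
t 3.82 p [ 0.6105 -0.2789  0.0197] yaw 0.173 tilt 0.018 F [ 0.4 -0.   0.8] w 0.0546 q6 -0.76 | shift cm [ -9.75  -4.57 -31.17] turn 0.401
```

```bash
python3 -m inch '[[[0.45,0,0,0,0.55],[0,0,0,0,0.3],[0,0,0,0,0.3],[0,0,0,0,0.3],[0,0,0,0,0.3],[0,0,0,0,0.3]]]' 15; python3 -c "
from h import *
to(.5136,.020,.12,JX+np.pi/2)"
```

```text
time: 4.32
position: [0.6111, -0.2793, 0.0162]
tool_rot: [0.452, 0.546, -0.458, 0.536]
ft_force: [-0.0, -0.3, 0.0]
grip_width: 0.0442
t 4.32 p [ 0.6111 -0.2793  0.0162] yaw 0.173 tilt 0.016 F [-0.  -0.3  0. ] w 0.0442 q6 -0.76 | shift cm [-10.16  -4.62 -31.22] turn 0.401
```

```bash
python3 -m inch '[[[-1.5,0,0,0,0.3],[-3,0,0,0,0.3],[-3.5,0,0,0,0.3],[-3.5,0,0,0,0.3],[0,-0.6,-3.5,0,0.3],[0,-0.6,-3.5,0,0.3],[0,-0.6,-3.5,0,0.3],[0,-0.6,-3.5,0,0.3]]]' 20;  python3 -m inch '[[[0,-0.6,-3.5,0,0.3],[0,-0.6,-3.5,0,0.3],[0,-0.6,-3.5,0,0.3],[0,0,0,0.06,0.3],[0,0,0,0.06,0.3],[0,0,0,0.06,0.3],[0,0,0,0.06,0.3],[0,0,0,0.06,0.3]]]'; python3 -c "
from h import *
to(.5136,.020,.12,JX+np.pi/2)"
```

```text
time: 4.98
position: [0.5688, -0.1512, 0.1428]
tool_rot: [0.455, 0.539, -0.46, 0.539]
ft_force: [0.5, 0.8, -0.7]
grip_width: 0.0436
time: 5.65
position: [0.5258, -0.0359, 0.151]
tool_rot: [-0.532, -0.464, 0.536, -0.463]
ft_force: [-0.4, 0.4, -0.9]
grip_width: 0.0437
t 5.65 p [ 0.5258 -0.0359  0.151 ] yaw -0.141 tilt 0.005 F [-0.4  0.4 -0.9] w 0.0437 q6 -0.13 | shift cm [ 3.1  -1.97 -5.37] turn 0.087
```

```bash
python3 -m inch '[[[0,0,0,0.04,0.3],[0,0,0,0.04,0.3],[0.5,-0.7,-1.8,0,0.3],[0.5,-0.7,-1.8,0,0.3],[0.5,0,-1.2,0,0.3],[0,0,0,0,0.3]]]' ; python3 -c "
from h import *
to(.5136,.020,.09,JX+np.pi/2)"
```

```text
time: 6.15
position: [0.5241, 0.0149, 0.1416]
tool_rot: [-0.554, -0.438, 0.554, -0.441]
ft_force: [-0.7, -0.4, 0.3]
grip_width: 0.0434
t 6.15 p [0.5241 0.0149 0.1416] yaw -0.229 tilt 0.005 F [-0.7 -0.4  0.3] w 0.0434 q6 0.05 | shift cm [ 5.16 -1.16 -0.28] turn -0.001
```

```bash
python3 -m inch '[[[1.2,-0.6,-0.1,0,0.3],[1.2,-0.6,0,0,0.3],[1.2,0,0,0,0.3],[0.8,0,0,0,0.3],[0,0,0,0,0.3]]]' ; python3 -c "
from h import *
to(.5136,.020,.0575,JX+np.pi/2)
save('scene','s1.png',(270,130,370,220),4); save('side','d1.png',(310,170,420,265),4)
import cv2
a=cv2.imread('pics/s1.png');b=cv2.imread('pics/d1.png')[:360]
cv2.imwrite('pics/sd1.png',cv2.resize(np.hstack([a,b[:360]]),None,fx=.95,fy=.95)); print(a.shape,b.shape)
"
```

```text
time: 6.57
position: [0.5149, 0.0172, 0.1008]
tool_rot: [0.554, 0.436, -0.552, 0.445]
ft_force: [-0.1, -0.2, -0.8]
grip_width: 0.0441
t 6.57 p [0.5149 0.0172 0.1008] yaw -0.226 tilt 0.012 F [-0.1 -0.2 -0.8] w 0.0441 q6 0.05 | shift cm [ 4.33 -0.24 -0.26] turn 0.002
(360, 400, 3) (360, 440, 3)
```

View pics/sd1.png

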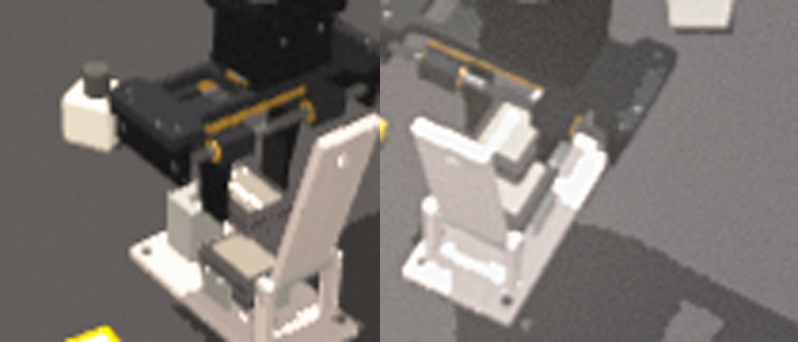

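The view shows the held case above the nest's case, clear of the cover and the post. I'll enlarge it to measure the alignment.

```bash
python3 -c "
import cv2,numpy as np
a=cv2.imread('pics/raw_s1.png')[165:215,315:355];b=cv2.imread('pics/raw_d1.png')[190:240,328:368]
cv2.imwrite('pics/z1.png',np.hstack([cv2.resize(v,None,fx=10,fy=10,interpolation=cv2.INTER_CUBIC) for v in(a,b)]))
from h import *
j=np.array([np.cos(JX),np.sin(JX)]);k=np.array([-j[1],j[0]])
O=POST+.06*j; print('O',O)
for n,off in(('scene',(315,165)),('side',(328,190))):
  for h in(.041,):
    P=[(*(O+sx*.03*j+sy*.022*k),h) for sx,sy in((1,1),(1,-1),(-1,-1),(-1,1))]
    q=(proj(n,P)-np.array(off)+.4)*10
    if n=='side': q[:,0]+=400
    print(n,h,q.round().tolist())
"
```

```text
O [0.51354988 0.01994999]
scene 0.041 [[325.0, 349.0], [203.0, 409.0], [70.0, 299.0], [191.0, 243.0]]
side 0.041 [[588.0, 393.0], [441.0, 326.0], [545.0, 167.0], [690.0, 231.0]]
```

View pics/z1.png

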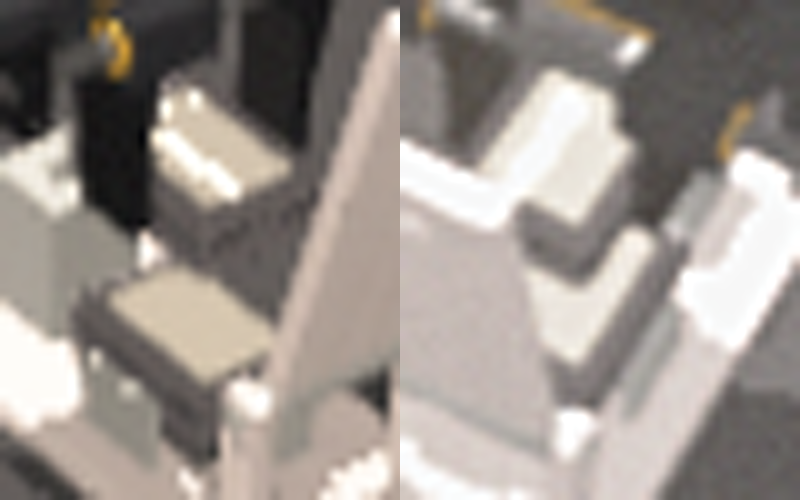

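```bash
python3 -c "
from h import *
j=np.array([np.cos(JX),np.sin(JX)]);k=np.array([-j[1],j[0]]);O=POST+.06*j
def r(n,x,y,z):
  off=(315,165) if n=='scene' else (288,190)
  p=ray(n,(x/10+off[0]-.45,y/10+off[1]-.45),z)[:2]-O; return (np.array([p@j,p@k])*1e3).round(1)
for n,x,y in(('scene',205,381),('scene',275,337),('scene',110,290),('scene',170,265),('side',575,362)): print('low',n,r(n,x,y,.041))
for n,x,y in(('scene',219,206),('scene',294,165),('side',575,222)): print('up',n,r(n,x,y,.1026))
p=np.array(robot.get_obs()['position'])[:2]-O; print('tcp',p@j*1e3,p@k*1e3)
"
```

```text
low scene [ 20.7 -13.8]
low scene [17.2 14.2]
low scene [-27.  -10.2]
low scene [-25.9  10.8]
low side [22.9 14.2]
up scene [ 22.3 -13.3]
up scene [20.  14.7]
up side [23.2 11.6]
tcp -2.230272642331736 -2.9620690578362803
```

```bash
python3 -m inch '[[[1.5,-0.05,0.1,0,0.3],[1.3,0,0,0,0.3],[0.8,0,0,0,0.3],[0,0,0,0,0.3]]]' ; python3 -c "
from h import *
j=np.array([np.cos(JX),np.sin(JX)]);k=np.array([-j[1],j[0]]);O=POST+.06*j
X=O-.0032*j-.0025*k;to(*X,.0575,JX+np.pi/2)"
```

```text
time: 7.0
position: [0.5199, 0.0143, 0.0685]
tool_rot: [0.557, 0.433, -0.549, 0.448]
ft_force: [0.7, 0.1, -0.1]
grip_width: 0.0437
t 7.0 p [0.5199 0.0143 0.0685] yaw -0.227 tilt 0.024 F [ 0.7  0.1 -0.1] w 0.0437 q6 0.05 | shift cm [ 1.09 -0.52 -0.1 ] turn 0.001
```

```bash
python3 -m inch '[[[0,-0.5,-0.1,0,0.3],[0,0,0,0,0.3]]]' ; python3 -c "
from h import *
j=np.array([np.cos(JX),np.sin(JX)]);k=np.array([-j[1],j[0]]);O=POST+.06*j
X=O-.0032*j-.0025*k;to(*X,.0575,JX+np.pi/2)
print(Ro.from_quat(robot.get_obs()['tool_rot']).as_matrix().round(3), robot.get_obs()['q'])"
```

```text
time: 7.17
position: [0.5156, 0.0161, 0.069]
tool_rot: [0.558, 0.433, -0.549, 0.448]
ft_force: [-0.7, 0.4, 0.4]
grip_width: 0.0438
t 7.17 p [0.5156 0.0161 0.069 ] yaw -0.227 tilt 0.025 F [-0.7  0.4  0.4] w 0.0438 q6 0.05 | shift cm [ 1.15 -0.07 -0.01] turn 0.001
[[ 0.023  0.974 -0.225]
 [-0.009 -0.225 -0.974]
 [-1.     0.024  0.004]] [-0.18270984  0.64266993  1.85312045 -0.008555    0.62177857  0.0512195 ]
```

```bash
python3 -m inch '[[[0.4,-0.15,0,0,0.3],[0.3,-0.1,0,0,0.3],[0.3,0,0,0,0.3],[0,0,0,0,0.3]]]' ; python3 -c "
from h import *
j=np.array([np.cos(JX),np.sin(JX)]);k=np.array([-j[1],j[0]]);O=POST+.06*j
X=O-.0032*j-.0025*k;to(*X,.0575,JX+np.pi/2)"
```

```text
time: 7.5
position: [0.5142, 0.0167, 0.0602]
tool_rot: [0.558, 0.432, -0.548, 0.449]
ft_force: [0.4, -0.4, -0.4]
grip_width: 0.0438
t 7.5 p [0.5142 0.0167 0.0602] yaw -0.226 tilt 0.028 F [ 0.4 -0.4 -0.4] w 0.0438 q6 0.05 | shift cm [0.27 0.11 0.02] turn 0.001
```

```bash
python3 -m inch '[[[0.2,0,0,0,0.3],[0,0,0,0,0.3]]]'; python3 -m inch '[[[0.15,0.05,0,0,0.3],[0,0,0,0,0.3]]]' ; python3 -c "
from h import *
j=np.array([np.cos(JX),np.sin(JX)]);k=np.array([-j[1],j[0]]);O=POST+.06*j
X=O-.0032*j-.0025*k;to(*X,.0575,JX+np.pi/2)"
```

```text
time: 7.67
position: [0.5145, 0.0166, 0.0581]
tool_rot: [0.559, 0.431, -0.548, 0.449]
ft_force: [-0.8, 0.7, -0.4]
grip_width: 0.0439
time: 7.83
position: [0.5145, 0.0166, 0.057]
tool_rot: [0.558, 0.432, -0.548, 0.449]
ft_force: [-0.6, 1.4, 4.9]
grip_width: 0.0438
t 7.83 p [0.5145 0.0166 0.057 ] yaw -0.226 tilt 0.028 F [-0.6  1.4  4.9] w 0.0438 q6 0.05 | shift cm [-0.04  0.08  0.02] turn 0.002
```

```bash
python3 -m inch '[[[0,0,0,0,0.56],[0,0,0,0,0.6],[0,0,0,0,0.66],[0,0,0,0,0.7],[0,0,0,0,0.7]]]'; python3 -c "
from h import *
to(.514,.0166,.13)"
```

```text
time: 8.25
position: [0.5157, 0.0164, 0.0571]
tool_rot: [0.559, 0.431, -0.548, 0.449]
ft_force: [-0.3, 0.1, -0.4]
grip_width: 0.0591
t 8.25 p [0.5157 0.0164 0.0571] yaw -0.226 tilt 0.03 F [-0.3  0.1 -0.4] w 0.0591 q6 0.05 | shift cm [-7.3   0.05  0.05] turn 0
```

```bash
python3 -m inch '[[[-1,0,0,0,0.7],[-2,0,0.3,0,0.7],[-3,0,0.7,0,0.5],[-3,0,0.5,0,0.3],[-3.5,0,0.5,0,0.1],[-3.5,0,0.5,0,0],[-3.5,0,0,0,0],[0,0,0,0,0]]]'; python3 -c "
from h import *
save('scene','s2.png',(270,120,370,220),6)
j=np.array([np.cos(JX),np.sin(JX)]);O=POST+.06*j
to(*(O+.14*j),.28)
for th in (1.5,1.6,1.7,1.8,1.9):
  E=O+(.06-.144*np.cos(th))*j; print(th,((proj('scene',[(*E,.065+.144*np.sin(th))])-[270,120]+.4)*6).round().tolist())
"
```

```text
time: 8.92
position: [0.5025, -0.0066, 0.2622]
tool_rot: [0.557, 0.433, -0.549, 0.448]
ft_force: [1.3, -0.1, 0.4]
grip_width: 0.0288
t 8.97 p [ 0.5011 -0.0063  0.2598] yaw -0.226 tilt 0.02 F [ 0.6  0.6 -0.3] w 0.0249 q6 -0.01 | shift cm [ -2.08   0.69 -16.83] turn 0
1.5 [[478.0, 210.0]]
1.6 [[501.0, 224.0]]
1.7 [[524.0, 243.0]]
1.8 [[547.0, 264.0]]
1.9 [[569.0, 288.0]]
```

View pics/s2.png

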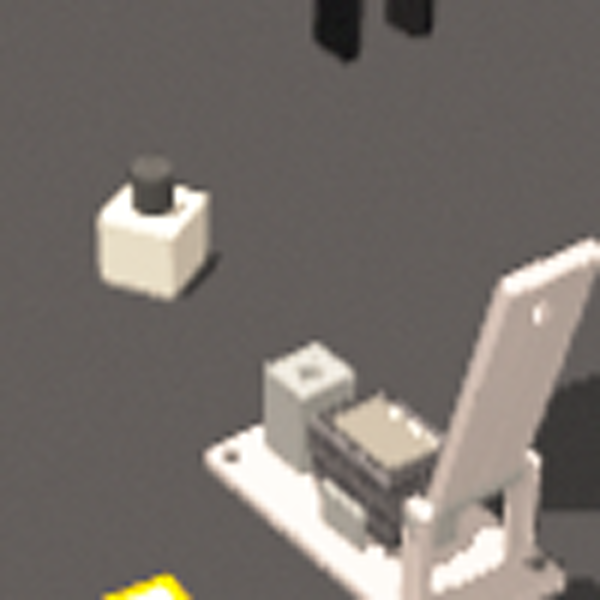

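The spare case sits squarely on the nest's case. The cover's edge is at about (548,265), so the angle is about 1.8 rad. Next I go behind the cover.

```bash
python3 -m inch '[[[-2,0.2,-1,0,0],[-1,0.2,-3,0,0],[0,0.1,-3.5,0,0],[0,0,-3.5,0,0],[0,0,-3.5,0,0],[0,0,-3.5,0,0],[0,0,0,0,0]]]'; python3 -c "
from h import *
j=np.array([np.cos(JX),np.sin(JX)]);O=POST+.06*j
to(*(O+.15*j),.183,JX+np.pi/2)"
```

```text
time: 9.55
position: [0.5432, 0.1737, 0.2869]
tool_rot: [0.556, 0.434, -0.554, 0.443]
ft_force: [0.7, -0.7, -0.7]
grip_width: 0.0004
t 9.55 p [0.5432 0.1737 0.2869] yaw -0.234 tilt 0.014 F [ 0.7 -0.7 -0.7] w 0.0004 q6 0.36 | shift cm [10.4   0.45  0.58] turn -0.006
```

```bash
python3 -m inch '[[[2.5,0.2,0.2,0,0],[2.5,0.2,0,0,0],[2.5,0,0,0,0],[2.3,0,0,0,0],[0,0,0,0,0]]]'; python3 -c "
from h import *
j=np.array([np.cos(JX),np.sin(JX)]);O=POST+.06*j
to(*(O+.11*j),.183,JX+np.pi/2)"
```

```text
time: 9.97
position: [0.5445, 0.1723, 0.1825]
tool_rot: [-0.552, -0.437, 0.553, -0.445]
ft_force: [-0.4, -0.6, 0.5]
grip_width: 0.0007
t 9.97 p [0.5445 0.1723 0.1825] yaw -0.225 tilt 0.012 F [-0.4 -0.6  0.5] w 0.0007 q6 0.35 | shift cm [-0.01  0.42  4.55] turn 0.003
```

```bash
python3 -m inch '[[[0,0.2,2.5,0,0],[0,0.2,2,0,0],[0,0,1.5,0,0],[0,0,1.5,0,0],[0,0,1.5,0,0],[0,0,1.5,0,0]]]'; python3 -c "
from h import *
j=np.array([np.cos(JX),np.sin(JX)]);O=POST+.06*j
to(*(O+.01*j),.183,JX+np.pi/2)"
```

```text
time: 10.47
position: [0.5215, 0.0676, 0.1825]
tool_rot: [-0.55, -0.44, 0.554, -0.443]
ft_force: [0.4, 1.2, -0.6]
grip_width: 0.0006
t 10.47 p [0.5215 0.0676 0.1825] yaw -0.221 tilt 0.007 F [ 0.4  1.2 -0.6] w 0.0006 q6 0.15 | shift cm [-0.02  0.27  3.82] turn 0.006
```

```bash
python3 -m inch '[[[0,0.2,1.5,0,0],[0,0,1.5,0,0],[0,0,1.2,0,0],[0,0,0,0,0]]]'; python3 -c "
from h import *
j=np.array([np.cos(JX),np.sin(JX)]);O=POST+.06*j
to(*(O+.01*j),.183,JX+np.pi/2)"; python3 -m inch '[[[-1.5,0,-1.0,0,0],[-3,0,-1,0,0],[-2,0,0,0,0],[0,0,0,0,0],[0,0,0,0,0],[0,0,0,0,0],[0,0,0,0,0],[0,0,0,0,0]]]'; python3 -c "
from h import *
save('scene','s3.png',(260,120,380,220),3);save('side','d3.png',(310,150,430,250),3)
cv2.imwrite('pics/v3.png',np.hstack([cv2.imread('pics/s3.png'),cv2.imread('pics/d3.png')]))
to(.421,-.217,.18)"
```

```text
time: 10.8
position: [0.5121, 0.0219, 0.1852]
tool_rot: [-0.551, -0.44, 0.555, -0.442]
ft_force: [-0.6, 0.3, 0.7]
grip_width: 0.0002
t 10.8 p [0.5121 0.0219 0.1852] yaw -0.225 tilt 0.006 F [-0.6  0.3  0.7] w 0.0002 q6 0.06 | shift cm [ 0.21  0.19 -0.85] turn 0.003
time: 11.47
position: [0.5137, 0.0428, 0.2522]
tool_rot: [-0.55, -0.44, 0.557, -0.439]
ft_force: [-0.2, 1.0, -0.2]
grip_width: 0.0005
t 11.57 p [0.5136 0.0427 0.252 ] yaw -0.229 tilt 0.01 F [-0.  0. -1.] w 0.0006 q6 0.1 | shift cm [ 7.39 -3.06 27.35] turn 0
```

View pics/v3.png

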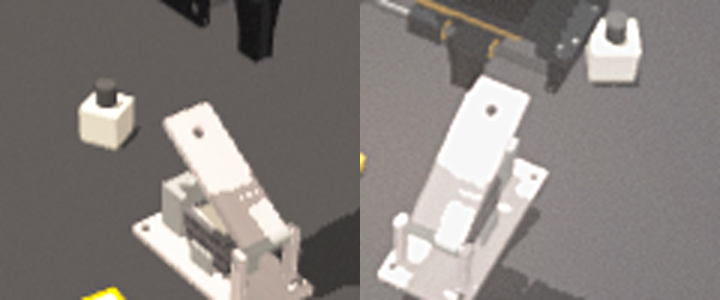

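The cover is sinking shut: its hole is at scene crop (198,132). The pin still stands in its rest.

```bash
python3 -m inch '[[[0,-0.4,3.5,0,0.3],[0,-0.4,3.5,0,0.6],[0,-0.4,3.5,0,0.8],[0,-0.4,3.5,0,0.8],[0,-0.4,3.5,0,0.8],[1,-0.4,3.5,0,0.8],[1,-0.4,3,0,0.8],[1,-0.3,1,0,0.8]]]'
python3 - <<'E'
from h import *
from scipy import ndimage as nd
o=np.array([.421,-.217,.0525])
for n,f in(('scene','raw_s0.png'),('side','raw_d0.png'),('scene','raw_s3.png'),('side','raw_d3.png')):
    im=cv2.imread('pics/'+f).astype(int).max(2); c=proj(n,o)[0]; bx=np.round(c).astype(int)
    w=im[bx[1]-9:bx[1]+10,bx[0]-9:bx[0]+10]; 
    if n=='scene' and f=='raw_s0.png' or f=='raw_d0.png': print(n,c.round(1)); print(w)
to(.421,-.217,.15)
E
```

```text
time: 12.23
position: [0.4258, -0.2012, 0.22]
tool_rot: [-0.548, -0.443, 0.555, -0.442]
ft_force: [0.6, -0.0, -0.1]
grip_width: 0.0458
scene [294.5 150.7]
[[101  99  99  98  99 100  99  98 101  99 101 100  98  99 100  99  99  99
   98]
 [100 101 101 101  98  99 101  98  99  99  98  99 100  99  99  99  98 100
  101]
 [100  99 101  99  99 100  98 100  99 100  99  99  99  99  99  98 100  98
   98]
 [100 101 100  99 100 100 101  99 100  99  96 100  99  99  99 102 100 100
   99]
 [100 100 100  99  98  99 106 119 115 114 117 113 102  98 100  99  99  99
   99]
 [ 99  99  99  99 101 102 120 125 124 126 125 124 111 100 100 100 100 100
   98]
 [101  99 100  99 101  93 124 126 127 124 126 125 109 101  97  99 100 100
  100]
 [100 100  99  99  99  85  99 112 117 117 112  96  86  97 100  99 100  99
   97]
 [ 99  99 101  99  99 133  89  90  94  95  86  74  72  99  99 101  99  99
  100]
 [100  99  98  98 192 237 107  85  84  80  75  76  70 233 237 156 102  98
   99]
 [102 100  99 193 254 252 116  86  82  80  76  75  70 255 255 254 253 238
  170]
 [ 98  99 194 254 255 252 118  85  81  81  75  74  68 
[... 1585 characters left out ...]

 [231 255 249 249 255 222  98  93 100 102 103  94 171 255 252 254 253 139
  124]
 [229 255 249 249 255 226 104  91  96 102 101  96 146 255 253 253 255 157
  124]
 [229 254 249 248 252 255 186 109  93  90 100 102 179 244 253 252 255 191
  124]
 [224 252 249 248 249 254 255 236 136 110 128 153 224 247 251 251 255 195
  130]
 [226 251 250 248 248 249 253 255 255 245 231 240 249 252 249 250 255 198
  127]
 [225 252 251 248 248 248 249 250 253 255 252 254 252 249 248 250 255 227
  128]
 [222 246 253 251 250 250 250 250 250 251 251 251 251 250 250 252 255 236
  133]]
t 12.23 p [ 0.4258 -0.2012  0.22  ] yaw -0.219 tilt 0.01 F [ 0.6 -0.  -0.1] w 0.0458 q6 -0.45 | shift cm [ 7.01 -0.07  1.6 ] turn 0
```

```bash
python3 - <<'E'
from h import *
print(ray('scene',(294.1,150.6),.0525),ray('side',(395.1,158.7),.0525))
E
python3 -m inch '[[[1.5,0,0.9,0,0.8],[1.5,0,0.7,0,0.8],[1.5,0,0,0,0.8],[1.5,0,0,0,0.8],[0,0,0,0,0.8]]]'
python3 - <<'E'
from h import *
to(.421,-.217,.054)
save('wrist','w2.png')
print(proj('wrist',[(.421,-.217,.065),(.421,-.217,.04)]).round(1).tolist())
E
```

```text
[ 0.42164447 -0.21833206  0.0525    ] [ 0.42143761 -0.21487003  0.0525    ]
time: 12.65
position: [0.4179, -0.2225, 0.1542]
tool_rot: [-0.55, -0.442, 0.558, -0.437]
ft_force: [-0.8, 0.6, -0.3]
grip_width: 0.0684
t 12.65 p [ 0.4179 -0.2225  0.1542] yaw -0.229 tilt 0.013 F [-0.8  0.6 -0.3] w 0.0684 q6 -0.48 | shift cm [10.02  0.3  -0.65] turn 0
[[328.4, 203.0], [328.3, 195.7]]
```

View pics/w2.png

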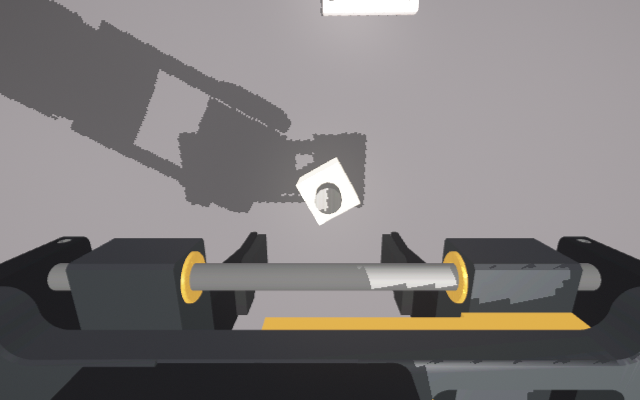

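The wrist view puts the pin head at (328,198), where the model predicts (328,199). I descend on it.

```bash
python3 -m inch '[[[1.8,0.3,-0.6,0,0.8],[1.8,0,0,0,0.8],[1.8,0,0,0,0.8],[0,0,0,0,0.8]]]'
python3 - <<'E'
from h import *
to(.4213,-.217,.054,JX+np.pi/2)
E
```

```text
time: 13.03
position: [0.4249, -0.2194, 0.1023]
tool_rot: [-0.55, -0.439, 0.557, -0.44]
ft_force: [-0.3, -0.3, 0.4]
grip_width: 0.0695
t 13.03 p [ 0.4249 -0.2194  0.1023] yaw -0.229 tilt 0.009 F [-0.3 -0.3  0.4] w 0.0695 q6 -0.46 | shift cm [ 4.84 -0.38 -0.19] turn -0.001
```

```bash
python3 -m inch '[[[1.5,-0.4,-0.2,0,0.8],[1.5,-0.15,0,0,0.8],[1.0,0,0,0,0.8],[0.6,0,0,0,0.8],[0,0,0,0,0.8]]]'
python3 - <<'E'
from h import *
to(.4213,-.217,.054,JX+np.pi/2)
E
```

```text
time: 13.45
position: [0.4237, -0.2186, 0.0593]
tool_rot: [-0.551, -0.437, 0.556, -0.443]
ft_force: [-0.8, 0.3, 0.1]
grip_width: 0.0696
t 13.45 p [ 0.4237 -0.2186  0.0593] yaw -0.227 tilt 0.012 F [-0.8  0.3  0.1] w 0.0696 q6 -0.46 | shift cm [ 0.53 -0.27 -0.11] turn 0.001
```

```bash
python3 -m inch '[[[0.5,-0.3,-0.1,0,0.8],[0,0,0,0,0.5],[0,0,0,0,0.4],[0,0,0,0,0.35]]]' 25
python3 - <<'E'
from h import *
to(.4213,-.217,.054,JX+np.pi/2)
E
```

```text
time: 13.78
position: [0.4223, -0.218, 0.0559]
tool_rot: [-0.551, -0.436, 0.556, -0.445]
ft_force: [0.7, -0.5, 0.7]
grip_width: 0.0571
t 13.78 p [ 0.4223 -0.218   0.0559] yaw -0.227 tilt 0.015 F [ 0.7 -0.5  0.7] w 0.0571 q6 -0.46 | shift cm [ 0.19 -0.12 -0.07] turn 0.001
```

```bash
python3 -m inch '[[[0.15,-0.1,-0.1,0,0.3],[0,0,0,0,0.2],[0,0,0,0,0.1],[0,0,0,0,0.1],[0,0,0,0,0.1],[0,0,0,0,0.1],[0,0,0,0,0.1],[0,0,0,0,0.1]]]' 25
python3 - <<'E'
from h import *
to(.4213,-.217,.054,JX+np.pi/2)
E
```

```text
time: 14.45
position: [0.4221, -0.2172, 0.0555]
tool_rot: [-0.551, -0.435, 0.556, -0.446]
ft_force: [0.7, -0.5, -0.7]
grip_width: 0.0235
t 14.45 p [ 0.4221 -0.2172  0.0555] yaw -0.227 tilt 0.017 F [ 0.7 -0.5 -0.7] w 0.0235 q6 -0.46 | shift cm [ 0.15 -0.08 -0.  ] turn 0.001
```

```bash
python3 -m inch '[[[-1,0,0,0,0.1],[-2,0,0,0,0.1],[-3,0,0,0,0.1],[-3,0,0,0,0.1],[-2,0,0,0,0.1],[0,0,0,0,0.1]]]' 40
python3 - <<'E'
from h import *
to(.5,-.0385,.16,JX+np.pi/2)
E
```

```text
time: 14.95
position: [0.4207, -0.2147, 0.1707]
tool_rot: [-0.551, -0.436, 0.556, -0.444]
ft_force: [0.3, -0.5, -0.9]
grip_width: 0.0228
t 14.95 p [ 0.4207 -0.2147  0.1707] yaw -0.227 tilt 0.013 F [ 0.3 -0.5 -0.9] w 0.0228 q6 -0.47 | shift cm [  0.85   3.76 -18.96] turn 0.001
```

```bash
python3 -m inch '[[[0,0.5,-2.5,0,0.1],[0,0.5,-2.7,0,0.1],[0,0.5,-2.7,0,0.1],[0,0.6,-2.7,0,0.1],[0,0.6,-2.7,0,0.1],[0,0.5,-2.7,0,0.1],[0,0.4,-2.2,0,0.1],[0,0,0,0,0.1]]]'
python3 - <<'E'
from h import *
to(.5,-.0385,.16,JX+np.pi/2)
E
```

```text
time: 15.62
position: [0.4987, -0.0407, 0.1688]
tool_rot: [-0.552, -0.433, 0.558, -0.443]
ft_force: [0.8, 0.8, -0.8]
grip_width: 0.023
t 15.62 p [ 0.4987 -0.0407  0.1688] yaw -0.234 tilt 0.017 F [ 0.8  0.8 -0.8] w 0.023 q6 -0.05 | shift cm [ 0.87  0.07 -0.25] turn -0.006
```

```bash
python3 -m inch '[[[0.8,0,-0.2,0,0.1],[0.7,0,0,0,0.1],[0,0,0,0,0.1]]]'
python3 - <<'E'
from h import *
to(.5,-.0385,.14,JX+np.pi/2)
save('scene','s4.png'); save('side','d4.png')
c=[proj(n,(.5,-.0385,.085))[0].round().astype(int) for n in('scene','side')]; print(c)
v=[cv2.resize(cv2.imread(f'pics/raw_{f}4.png')[q[1]-25:q[1]+25,q[0]-20:q[0]+20],None,fx=10,fy=10,interpolation=cv2.INTER_CUBIC) for f,q in zip('sd',c)]
cv2.imwrite('pics/v4.png',np.hstack(v))
p=np.array(robot.get_obs()['position']);R=Ro.from_quat(robot.get_obs()['tool_rot']).as_matrix();ft=p+R[:,0]*.0495; print('foot',ft)
j=np.array([np.cos(JX),np.sin(JX)])
for i,(n,q) in enumerate(zip(('scene','side'),c)):
    P=np.array([ft,ft-R[:,0]*.034,[*(POST+.0007*j),.0786],[*POST,.069]])
    print(((proj(n,P)-q+[20.45,25.45])*10+[400*i,0]).round().tolist())
E
```

```text
time: 15.87
position: [0.4978, -0.0381, 0.1514]
tool_rot: [-0.551, -0.434, 0.558, -0.444]
ft_force: [0.3, 0.9, -0.0]
grip_width: 0.0232
t 15.87 p [ 0.4978 -0.0381  0.1514] yaw -0.231 tilt 0.016 F [ 0.3  0.9 -0. ] w 0.0232 q6 -0.05 | shift cm [ 1.14  0.22 -0.03] turn -0.003
[array([322, 174]), array([355, 192])]
foot [ 0.49829602 -0.03935481  0.10270799]
[[203.0, 202.0], [207.0, 102.0], [202.0, 277.0], [200.0, 303.0]]
[[617.0, 210.0], [625.0, 130.0], [604.0, 269.0], [603.0, 289.0]]
```

View pics/v4.png

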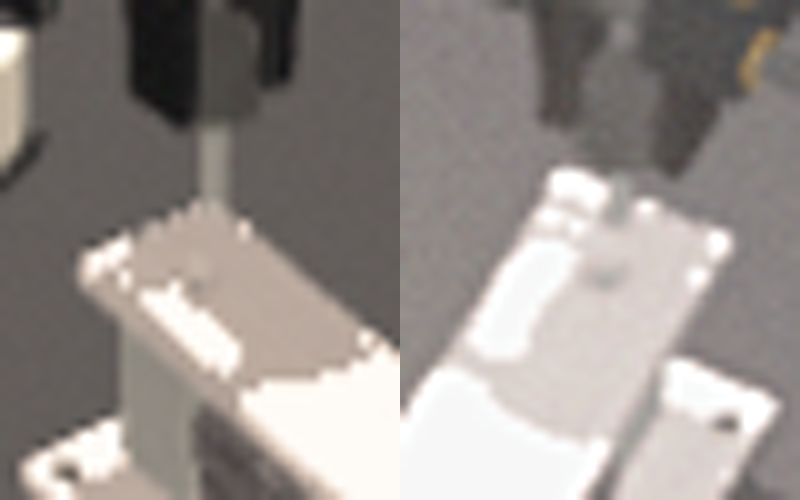

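```bash
cat > tri.py <<'E'
from h import *
def tri(a,b):
    P=[]
    for n in('scene','side'):
        K,R,t=cam(n);P.append(K@np.c_[R,t])
    X=cv2.triangulatePoints(P[0],P[1],np.array(a,float).reshape(2,1),np.array(b,float).reshape(2,1)); return (X[:3]/X[3]).ravel()
E
python3 - <<'E'
from tri import *
s=lambda x,y:(x/10-20.45+322,y/10-25.45+174); d=lambda x,y:((x-400)/10-20.45+355,y/10-25.45+192)
for a,b in(((217,205),(620,220)),((217,202),(620,215)),((197,275),(600,275)),((230,122),(624,160))):
    print(tri(s(*a),d(*b)).round(4))
print(ray('scene',s(197,275),.0786),ray('side',d(600,275),.0786))
print(ray('scene',s(217,203),.100),ray('side',d(620,217),.100))
# shank columns in raw images
a=cv2.imread('pics/raw_s4.png').max(2); print(a[158:174,314:332]); b=cv2.imread('pics/raw_d4.png').max(2); print(b[178:196,348:364])
E
```

```text
[ 0.4968 -0.0358  0.103 ]
[ 0.497  -0.036   0.1044]
[ 0.501  -0.0374  0.0782]
[ 0.4966 -0.032   0.1325]
[ 0.50037627 -0.03936632  0.0786    ] [ 0.50075038 -0.03562547  0.0786    ]
[ 0.49292862 -0.03861884  0.1       ] [ 0.49745861 -0.03947381  0.1       ]
[[ 91  54  26  25  25  24  29  41  73  78  76  74  74  77  86  88  92 100]
 [100  87  66  32  22  24  30  45  75  76  76  75  74  75  98 100 101  99]
 [100 100  92  82  42  24  27  52  77  78  77  73  78  84  97 100 101  99]
 [ 99  98 101 100  85  53  50  78  98 102 104  88  92  95  98  98  99 100]
 [101  98  98 100 101  89  88  97 132 139 130 100 100  99 100  99  99  99]
 [ 98  99 100  98 101 100  99  99 143 150 136 104  99  99  99  98 101  98]
 [ 99 100 100  99  98  98  99 100 144 152 134 102  99  99  99 101  99  98]
 [ 99  99  98  99 100  99  99  99 143 151 133 102 100  99 101 100  99 100]
 [100  98 100  98  99  99  98 102 144 151 131 103  99  99 101 100  99 101]
 [100  98 100  98 100  99 100 100 146 152 132 101  99 100 100  99  98  99]
 [ 99 100  99 101  99  98  99 100 145 151 130 104 101  99 100 100 101  99]
 [100  99  99  99 1
[... 863 characters left out ...]
 167 146 134 136 133 131 135]
 [135 187 246 247 247 254 255 246 176 169 152 152 143 134 134 136]
 [158 223 232 219 221 244 250 215 171 170 209 255 226 160 137 134]
 [220 255 255 242 228 222 224 185 168 176 216 237 224 196 186 154]
 [224 244 245 235 254 245 224 202 184 194 214 219 220 216 221 212]
 [228 230 231 223 242 232 222 220 218 215 217 218 217 220 220 220]
 [255 253 252 246 227 219 220 222 220 219 218 216 217 217 220 217]
 [251 249 250 253 247 223 219 218 219 218 219 217 218 219 217 215]
 [248 248 249 250 236 215 210 210 209 205 217 216 217 219 218 217]
 [248 248 251 249 221 203 191 186 188 200 214 217 218 220 215 227]
 [248 250 251 234 218 205 193 178 192 208 218 217 218 218 216 223]]
```

```bash
python3 -m inch '[[[0,0.4,0,0,0.1],[0,0,0,0,0.1]]]'
python3 - <<'E'
from h import *
to(.5019,-.0392,.138,JX+np.pi/2)
E
```

```text
time: 16.13
position: [0.502, -0.0411, 0.152]
tool_rot: [-0.552, -0.433, 0.558, -0.443]
ft_force: [0.6, -0.0, -0.7]
grip_width: 0.0227
t 16.13 p [ 0.502  -0.0411  0.152 ] yaw -0.235 tilt 0.017 F [ 0.6 -0.  -0.7] w 0.0227 q6 -0.05 | shift cm [ 1.4  -0.06 -0.21] turn -0.007
```

```bash
python3 -m inch '[[[0.5,0,-0.2,0,0.1],[0.4,0,0,0,0.1],[0,0,0,0,0.1]]]'
python3 - <<'E'
from h import *
to(.5019,-.0392,.138,JX+np.pi/2)
save('scene','s5.png'); save('side','d5.png')
p=np.array(robot.get_obs()['position']);R=Ro.from_quat(robot.get_obs()['tool_rot']).as_matrix();ft=p+R[:,0]*.0495; print('foot',ft)
for n in('scene','side'): print(n,proj(n,[ft,ft-R[:,0]*.03,(.5004,-.0383,.0786)]).round(2).tolist())
a=cv2.imread('pics/raw_s5.png').max(2); print(a[160:180,314:332]); b=cv2.imread('pics/raw_d5.png').max(2); print(b[181:199,346:364])
E
```

```text
time: 16.38
position: [0.5032, -0.0409, 0.1428]
tool_rot: [-0.553, -0.432, 0.559, -0.443]
ft_force: [0.3, 0.9, -0.9]
grip_width: 0.023
t 16.38 p [ 0.5032 -0.0409  0.1428] yaw -0.237 tilt 0.018 F [ 0.3  0.9 -0.9] w 0.023 q6 -0.04 | shift cm [ 0.48 -0.17 -0.14] turn -0.01
foot [ 0.50359381 -0.04165063  0.09375667]
scene [[319.99, 171.9], [320.3, 163.12], [321.53, 176.2]]
side [[354.36, 188.6], [354.99, 181.61], [354.91, 193.32]]
[[ 24  25  26  25  27  44  75  78  76  74  73  72  40  56  50  92  99  99]
 [ 25  24  23  25  28  45  77  78  78  76  73  76  81  89  87  99  98 100]
 [ 68  32  26  25  29  45  77  76  77  74  73  81  99  98  99  99  99 100]
 [ 93  67  40  22  28  50  76  79  76  72  75  93  97 100 101  98 100 100]
 [ 99  92  84  41  65  81  98 102  92  85  91  98  98 100  99 100  99 100]
 [100  98  99  84  92  96 134 139 123  98  99  98 101  99  99  99 101  99]
 [100  99 100  99  99 100 147 153 132 103  99  98 100 101 101  99 100  99]
 [ 99 101  98 102  98  99 148 152 132 101 100 101 100 100 100 100  99  98]
 [ 99  99  98 100  99 103 148 152 130 137 102 100  99  99  99  98 100
[... 1482 characters left out ...]
220 218 218 217 212 214]
 [215 255 255 247 220 220 220 212 194 207 218 220 220 216 216 220 217 229]
 [255 255 253 248 220 220 225 221 221 221 222 218 216 218 218 217 217 220]
 [255 251 250 232 221 221 222 223 221 217 219 221 218 219 217 217 217 224]
 [252 250 248 223 219 223 220 216 209 204 204 208 214 217 217 217 225 255]
 [250 251 248 223 219 222 215 204 189 186 191 198 216 219 218 217 219 243]
 [250 250 234 221 222 220 219 213 190 180 194 209 217 218 219 217 218 223]
 [250 235 222 219 222 221 221 219 216 212 216 219 221 219 217 217 217 220]
 [233 219 221 223 221 219 219 219 221 219 218 217 217 217 218 220 220 214]
 [221 217 221 219 220 218 219 218 221 220 218 218 218 219 218 220 220 199]]
```

```bash
python3 -m inch '[[[0.2,-0.28,0.1,0,0.1],[0.2,0,0,0,0.1],[0,0,0,0,0.1]]]'
cat > look.py <<'E'
import sys
from tri import *
k=sys.argv[1]
to(.5003,-.0412,.135,JX+np.pi/2)
save('scene',f's{k}.png'); save('side',f'd{k}.png')
p=np.array(robot.get_obs()['position']);R=Ro.from_quat(robot.get_obs()['tool_rot']).as_matrix();ft=p+R[:,0]*.0495; print('foot',ft)
for n in('scene','side'): print(n,proj(n,[ft,ft-R[:,0]*.03,[*ft[:2],.0786],(.5004,-.0383,.0786)]).round(2).tolist())
a=cv2.imread(f'pics/raw_s{k}.png').max(2); print(a[165:180,316:328]); b=cv2.imread(f'pics/raw_d{k}.png').max(2); print(b[184:198,349:362])
E
python3 look.py 6
```

```text
time: 16.73
position: [0.5003, -0.0411, 0.1391]
tool_rot: [-0.553, -0.432, 0.558, -0.443]
ft_force: [0.4, 0.1, -1.0]
grip_width: 0.0229
t 16.73 p [ 0.5003 -0.0411  0.1391] yaw -0.237 tilt 0.018 F [ 0.4  0.1 -1. ] w 0.0229 q6 -0.04 | shift cm [ 0.41  0.   -0.  ] turn -0.009
foot [ 0.50048134 -0.04198748  0.08979208]
scene [[320.58, 172.51], [320.91, 163.79], [320.52, 175.71], [321.53, 176.2]]
side [[355.44, 189.68], [356.09, 182.73], [355.2, 192.27], [354.91, 193.32]]
[[ 92  83  66  84 101 111 113  96  94  94  99  98]
 [ 98 100  95  99 114 143 144 108 100 101 101  98]
 [ 97  98 101  98 115 149 152 110  99  99  99 100]
 [101 100  99  99 113 150 151 142 103  98  99 100]
 [ 98 100  99  99 117 150 152 164 131 102  98 101]
 [100 100  99 126 143 151 149 168 171 131 101  99]
 [112 128 156 168 161 154 148 168 246 180 148 104]
 [164 171 184 184 162 155 155 177 234 190 178 147]
 [188 186 186 187 177 167 175 186 186 186 186 180]
 [189 189 188 188 191 189 188 185 185 187 186 186]
 [191 190 189 186 190 195 192 187 186 185 186 185]
 [188 190 191 178 186 192 191 182 183 185 186 185]
 [247 196 191 18
[... 208 characters left out ...]
36 189 124 109 109 113 104  89  80  80]
 [185 228 233 227 218 171 151 138 137 136 139 107  84]
 [224 255 255 247 226 192 173 169 189 208 199 162 129]
 [221 244 246 231 222 195 178 175 209 225 221 216 196]
 [232 230 221 220 222 186 168 170 216 221 219 220 220]
 [253 254 244 224 221 192 168 181 214 216 220 218 221]
 [250 250 234 219 223 211 198 205 217 217 219 218 218]
 [251 248 223 220 221 221 215 216 221 218 216 218 216]
 [250 234 218 220 216 210 206 206 208 217 218 219 217]
 [235 221 220 215 205 194 186 188 198 215 217 221 217]
 [219 220 221 220 209 191 181 192 209 218 217 220 217]
 [220 220 220 219 216 218 211 215 217 218 218 217 218]
 [222 222 220 220 218 220 219 218 219 219 218 216 220]]
```

Scene and side pixels now agree: shank at 321.4 / 355.1, hole at 321.2 / 355.1. I descend in small steps.

```bash
python3 -m inch '[[[0.3,0,0.05,0,0.1],[0.3,0,0,0,0.1],[0,0,0,0,0.1]]]'
python3 - <<'E'
from h import *
to(.5002,-.0415,.124,JX+np.pi/2)
E
```

```text
time: 17.08
position: [0.5006, -0.0417, 0.1331]
tool_rot: [-0.553, -0.431, 0.558, -0.444]
ft_force: [-0.7, 0.7, -0.6]
grip_width: 0.0229
t 17.08 p [ 0.5006 -0.0417  0.1331] yaw -0.237 tilt 0.019 F [-0.7  0.7 -0.6] w 0.0229 q6 -0.04 | shift cm [ 0.91 -0.05 -0.03] turn -0.009
```

```bash
python3 -m inch '[[[0.3,-0.05,-0.03,0,0.1],[0.25,0,0,0,0.1],[0,0,0,0,0.1]]]'
python3 - <<'E'
from h import *
to(.5002,-.0415,.124,JX+np.pi/2)
E
python3 -m inch '[[[0.3,-0.04,0,0,0.1],[0,0,0,0,0.1]]]'
python3 - <<'E'
from h import *
to(.5002,-.0415,.116,JX+np.pi/2)
E
```

```text
time: 17.33
position: [0.5002, -0.0414, 0.1269]
tool_rot: [-0.553, -0.431, 0.558, -0.444]
ft_force: [1.1, 0.7, -0.8]
grip_width: 0.0228
t 17.33 p [ 0.5002 -0.0414  0.1269] yaw -0.237 tilt 0.019 F [ 1.1  0.7 -0.8] w 0.0228 q6 -0.04 | shift cm [0.29 0.   0.  ] turn -0.009
time: 17.5
position: [0.4997, -0.0413, 0.1234]
tool_rot: [-0.553, -0.431, 0.558, -0.443]
ft_force: [-0.7, 0.9, -0.1]
grip_width: 0.0229
t 17.5 p [ 0.4997 -0.0413  0.1234] yaw -0.237 tilt 0.018 F [-0.7  0.9 -0.1] w 0.0229 q6 -0.04 | shift cm [ 0.74  0.05 -0.01] turn -0.009
```

```bash
python3 -m inch '[[[0.3,0.05,0,0,0.1],[0.3,0,0,0,0.1],[0,0,0,0,0.1]]]'
python3 - <<'E'
from h import *
to(.5002,-.0415,.106,JX+np.pi/2)
E
python3 -m inch '[[[0.3,0,0,0,0.1],[0.2,0,0,0,0.1],[0,0,0,0,0.1]]]'
python3 - <<'E'
from h import *
to(.5002,-.0415,.106,JX+np.pi/2)
E
```

```text
time: 17.75
position: [0.5004, -0.0416, 0.1168]
tool_rot: [-0.553, -0.431, 0.558, -0.444]
ft_force: [-0.8, -0.0, -2.5]
grip_width: 0.0232
t 17.75 p [ 0.5004 -0.0416  0.1168] yaw -0.236 tilt 0.019 F [-0.8 -0.  -2.5] w 0.0232 q6 -0.04 | shift cm [ 1.08 -0.03 -0.02] turn -0.009
time: 18.0
position: [0.5004, -0.0417, 0.1112]
tool_rot: [-0.553, -0.431, 0.558, -0.444]
ft_force: [-0.2, 0.5, -1.0]
grip_width: 0.0232
t 18.0 p [ 0.5004 -0.0417  0.1112] yaw -0.237 tilt 0.019 F [-0.2  0.5 -1. ] w 0.0232 q6 -0.04 | shift cm [ 0.52 -0.03 -0.02] turn -0.009
```

```bash
python3 -m inch '[[[0.3,-0.03,0,0,0.1],[0.2,0,0,0,0.1],[0,0,0,0,0.1]]]'
python3 - <<'E'
from h import *
to(.5002,-.0415,.095,JX+np.pi/2)
E
python3 -m inch '[[[0.2,0,0,0,0.1],[0.2,0,0,0,0.1],[0,0,0,0,0.1]]]'
python3 - <<'E'
from h import *
to(.5002,-.0415,.095,JX+np.pi/2)
E
```

```text
time: 18.25
position: [0.5002, -0.0417, 0.1056]
tool_rot: [-0.553, -0.431, 0.558, -0.444]
ft_force: [0.7, 0.0, -0.8]
grip_width: 0.0231
t 18.25 p [ 0.5002 -0.0417  0.1056] yaw -0.237 tilt 0.019 F [ 0.7  0.  -0.8] w 0.0231 q6 -0.04 | shift cm [ 1.06 -0.01 -0.04] turn -0.009
time: 18.5
position: [0.5003, -0.0418, 0.1012]
tool_rot: [-0.553, -0.431, 0.558, -0.444]
ft_force: [-0.7, -1.0, -0.6]
grip_width: 0.0231
t 18.5 p [ 0.5003 -0.0418  0.1012] yaw -0.237 tilt 0.019 F [-0.7 -1.  -0.6] w 0.0231 q6 -0.04 | shift cm [ 0.62 -0.02 -0.04] turn -0.009
```

```bash
python3 -m inch '[[[0.2,0,0,0,0.1],[0.2,0,0,0,0.1],[0.2,0,0,0,0.1],[0,0,0,0,0.1]]]'
python3 - <<'E'
from h import *
to(.5002,-.0415,.0845,JX+np.pi/2)
E
python3 -m inch '[[[0.2,0,0,0,0.1],[0.2,0,0,0,0.1],[0,0,0,0,0.1]]]'
python3 - <<'E'
from h import *
to(.5002,-.0415,.0845,JX+np.pi/2)
E
```

```text
time: 18.83
position: [0.5006, -0.042, 0.0947]
tool_rot: [-0.553, -0.431, 0.558, -0.444]
ft_force: [0.5, 0.8, -0.2]
grip_width: 0.0232
t 18.83 p [ 0.5006 -0.042   0.0947] yaw -0.237 tilt 0.019 F [ 0.5  0.8 -0.2] w 0.0232 q6 -0.04 | shift cm [ 1.02 -0.06 -0.06] turn -0.009
time: 19.08
position: [0.5006, -0.0424, 0.0905]
tool_rot: [-0.553, -0.431, 0.558, -0.444]
ft_force: [-0.7, 0.1, -0.6]
grip_width: 0.0233
t 19.08 p [ 0.5006 -0.0424  0.0905] yaw -0.236 tilt 0.019 F [-0.7  0.1 -0.6] w 0.0233 q6 -0.04 | shift cm [ 0.6  -0.06 -0.09] turn -0.008
```

```bash
python3 -m inch '[[[0.2,-0.03,-0.05,0,0.1],[0.1,0,0,0,0.1],[0,0,0,0,0.1]]]'; python3 -m inch '[[[0.15,0,0,0,0.1],[0,0,0,0,0.1]]]'
python3 - <<'E'
from h import *
to(.5002,-.0415,.0845,JX+np.pi/2)
E
```

```text
time: 19.33
position: [0.5007, -0.0421, 0.0875]
tool_rot: [-0.553, -0.431, 0.558, -0.444]
ft_force: [-0.3, 0.1, 1.1]
grip_width: 0.0232
time: 19.5
position: [0.5006, -0.0422, 0.086]
tool_rot: [-0.553, -0.431, 0.558, -0.444]
ft_force: [-0.8, -1.1, 1.1]
grip_width: 0.0229
t 19.5 p [ 0.5006 -0.0422  0.086 ] yaw -0.236 tilt 0.02 F [-0.8 -1.1  1.1] w 0.0229 q6 -0.04 | shift cm [ 0.15 -0.06 -0.06] turn -0.008
```

```bash
for i in 1; do python3 -m inch '[[[0.15,0,0,0,0.1],[0.15,0,0,0,0.1]]]' 50; python3 -m inch '[[[0.15,0,0,0,0.1],[0.15,0,0,0,0.1]]]'; python3 -m inch '[[[0.15,0,0,0,0.1],[0.15,0,0,0,0.1]]]'; done
```

```text
time: 19.67
position: [0.5007, -0.0424, 0.0841]
tool_rot: [-0.553, -0.431, 0.558, -0.445]
ft_force: [-5.0, 0.4, 24.5]
grip_width: 0.023
time: 19.83
position: [0.5007, -0.0424, 0.0842]
tool_rot: [-0.553, -0.43, 0.558, -0.445]
ft_force: [-3.1, 0.6, 14.4]
grip_width: 0.0228
time: 20.0
position: [0.5007, -0.0423, 0.0842]
tool_rot: [-0.553, -0.43, 0.557, -0.445]
ft_force: [-2.7, 0.3, 15.0]
grip_width: 0.0229
```

Run:
```python
from h import *
save('scene','s9.png'); save('side','d9.png')
j=np.array([np.cos(JX),np.sin(JX)]);k=np.array([-j[1],j[0]]);H=POST+.12*j
v=[]
for n,f in(('scene','s'),('side','d')):
    q=proj(n,(.505,-.02,.069))[0].round().astype(int)
    im=cv2.resize(cv2.imread(f'pics/raw_{f}9.png')[q[1]-30:q[1]+30,q[0]-25:q[0]+25],None,fx=8,fy=8,interpolation=cv2.INTER_CUBIC)
    for th,c in((0,(0,255,0)),(.08,(0,0,255))):
        P=[(*(H+j*(-.144*np.cos(th)+.004*np.sin(th))+k*s*.025),.065+.144*np.sin(th)+.004*np.cos(th)) for s in(-1,1)]
        for u in (proj(n,P)-q+[25.45,30.45])*8: cv2.circle(im,tuple(int(x) for x in u),3,c,-1)
    v.append(im)
cv2.imwrite('pics/v9.png',np.hstack(v))
to(.5,-.0415,.0845)
```

```text
t 20.1 p [ 0.5007 -0.0423  0.0842] yaw -0.236 tilt 0.022 F [-2.6  0.9 14.7] w 0.0228 q6 -0.04 | shift cm [-0.03 -0.09 -0.06] turn 0
```

View pics/v9.png

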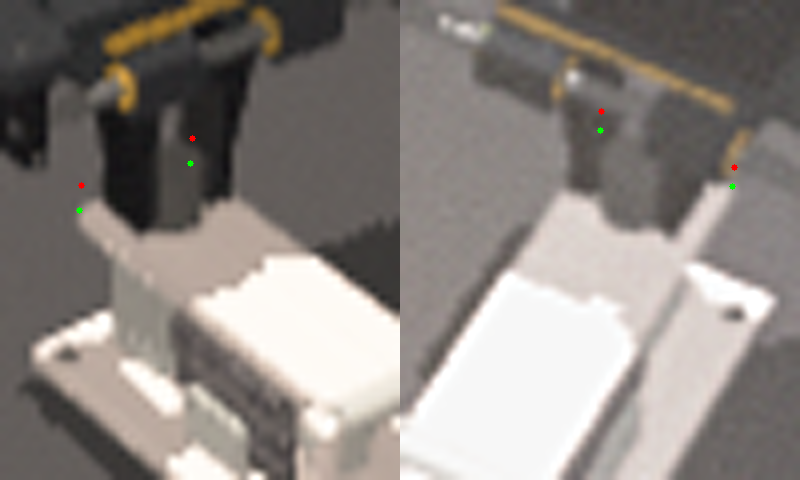

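The cover's corners, at scene (80,208) and side (732,187), lie on the green "shut" markers. The press holds at about 15 N. Handing in.

```bash
python3 -c "
from h import *
print(robot.hand_in()); o=robot.get_obs(); print(o['time'],o['position'],o['ft_force'])"
```

```text
the job is handed in; nothing more can be done
None
the job is handed in; nothing more can be done
```

I stacked the spare grey case on the nest's case and tipped the cover shut. I then put the pin through the cover into the post and handed in at about 20 s, still gripping the pin (grip set to 50 N) and pressing down. The hand-in reported no verdict.

**Last checks before hand-in:**
- **Press:** the force was steady at about 15 N, with the TCP stopped at z = 84.2 mm. A fully shut cover with no slip of the pin predicts 84.5 mm.
- **Cover:** its free-edge corners matched the shut-cover projection in both cameras, not the 0.08 rad ajar one.
- **Pin:** by arm position it is about 24 mm deep in the post, and the tool is tilted 0.02 rad.
- **Stack:** the spare case looked square on the nest's case right after I let go. I did not measure it again under the shut cover.
- **Bystanders:** my path stayed clear of the jar, mouse and screwdriver, but I did not measure them again at the end.

**One disagreement:** at the pin, arm position and camera positions differed by about 2–4 mm. I aligned the pin to the hole by pixels in the same images, and it went in with no resistance.

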